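Drive a jammed bezel blank out of an inclined forming die

TASK

A square brass blank has jammed in the bore of the inclined steel forming die. Take the red-handled drift from its wooden stand, find the slot of the sliding yellow guide plate over the die's mouth with its tip, slide the plate with it until the slot is over the bore, and push the drift down until the blank drops out of the lower end into the die's tray; do not ram the drift against the die or plate. Then put the drift back upright in its stand, fully home, and leave the other things on the bench where they are.

Things in the scene. Friction and masses are not known exactly. Their poses are not given: they have to be found in the camera images.
- die: Fixed steel die block 46 x 50 x 55 mm, held between green cheeks over a green tray. A square 16 x 16 mm bore runs through its 55 mm length. Origin: centre of the bore's upper mouth, 105 mm above the bench, in a flat face. z runs along the bore, out of the mouth, leaning 35 degrees from vertical, away from the tray, roughly to the robot; y is level; x, y parallel to the bore's sides
- mouth (a point): Centre of the bore's mouth (die's origin). Over it a yellow guide plate, 90 mm along die y, 8 mm thick, top 8.5 mm over the mouth, slides along die y against 1.5 N, up to 20 mm either way. Its slot, 15 mm along y and 20 mm along x, starts up to 18 mm to either side of the bore: this is not reported; see or feel it. A tip in the slot pushes the plate along
- shoe: Sprung brass shoe in the bore's +y side, 40 to 52 mm below the mouth; it gives sideways by at most 3 mm. It grips the blank with about 8 N: pushing the blank along takes some 5 to 20 N until its upper face has passed the shoe; then it drops out. Origin: centre of the shoe's inner face. Its brass knob sticks out sideways to 41 mm from the bore's axis
- tray (a point): Centre of the floor of the die's tray, 6 mm above the bench. The tray is 123 mm long (level, along the direction in which the bore runs down) and 50 mm wide inside, its outer walls 30 mm high
- blank: The jammed brass blank: 14.5 x 14.5 mm, 18 mm long (its z axis, parallel to the bore at the start), 32 g. Origin: its centre. At the start its upper face is 24 to 30 mm below the mouth
- drift: The drift: a steel rod 12 mm thick and 66 mm long, its last 2 mm tapering to 10 mm, a collar 20 mm wide and 5 mm thick above it (too wide for slot and bore), and on that a red square handle 14 x 14 mm spanning z = 5 to 55 mm; about 90 g. Origin: centre of the collar's underside; z points along the rod to the handle's end, x and y are square to the handle's flats
- drift_tip (a point): Centre of the rod's flat lower end, 66 mm below the drift's origin
- stand: Fixed light wooden stand, 75 x 60 mm and 75 mm high, with one square hole of 15 mm right through its centre, in which the drift stands, its collar resting on the top. Origin: centre of its underside on the bench
- flux_cup: Bystander: small yellow cup, 40 mm wide, 26 mm high; origin under its centre
- ring_a: Bystander: steel ring, 25 mm wide, 10 mm high, lying flat; origin under its centre
- ring_b: Bystander: brass ring, 25 mm wide, 8 mm high, lying flat; origin under its centre
- brass_sheet: Bystander: brass sheet 45 x 100 x 4 mm lying on the bench; origin under its centre
- dish: Bystander: steel bowl 100 mm wide, 30 mm high; origin under its centre
- solder_block: Bystander: white block 220 x 90 x 25 mm; origin under its centre
There are look-alikes about, which are no part of the job. What is meant by the stand is not blue or pink, and is the smaller of those in its own colour.

How it is judged:
By the outcome, as a careful person would: the job done as asked, in the order asked, and still so for the second after the job is handed in, with the robot touching nothing.
It also fails if it takes over 72 s, if anything falls off the work surface, if the arm or the gripper's body presses on something with over 40 N, if the wrist force passes 120 N, or if a joint passes its speed limit or range.

ROBOT

A 6-joint arm with a two-finger parallel gripper is mounted at the origin on the work surface. World frame = base frame: x ahead of the robot, y to its left, z up, the work surface at z = 0. Lengths are in mm, angles in rad, forces in N, time in s.
With the tool pointing down it reaches from about 250 to 800 mm from the base axis. Payload 3.9 kg.
Tool frame: the origin (TCP) lies midway between the tips of the shut fingers; the grasp point (between the pads) lies 19 mm behind it; z points along the fingers, y is the line along which they close (so a half turn about z gives the same grasp; the last joint's range is limited). The gripper opens to 85 mm and grips with 20 to 120 N. Pads are 22 mm wide; open, the fingers measure 114 mm over their backs; the gripper's body (76 mm by 85 mm) begins 54 mm behind the grasp point. The pads swing forward as they close: fully open they stand 13 mm farther back than shut.
Start: joints at [-1.274, 0.26, -0.138, 1.173, 0, 1.571], TCP at [153.538, -502.037, 192.804] pointing down, gripper open.
Joint ranges: [-2.78, 2.78], [-0.83, 1.72], [-1.28, 1.37], [-1.9, 2.12], [-1.57, 1.48], [-3.14, 3.14]. Speed limits (rad/s): [2.57, 2.57, 3.14, 3.14, 3.14, 3.14].

INTERFACE

Orientations are given as a 3x3 rotation matrix whose columns are the frame's x, y, z axes.
In Python, from rig import env gives the robot as it stands.
- The arm moves only by the tool play_rows, never from a script. Its argument "commands" is a list of rows, each an object of numbers: "x", "y", "z": the shift along the tool's x, y, z each as a share of 0.6 m, from -1 to 1; "wx", "wy", "wz": the turn, a rotation vector about the tool's x, y, z each as a share of 2 rad, from -1 to 1; "fingers": the finger opening in mm, from 0 to 85.4. A call has 1 to 8 rows; each row is the pose to reach, as a shift and turn from the pose commanded when the call began, along the tool's axes at that moment; what a row does not reach only later rows make up. A row lasts 1/8 s, in which the tool goes at most 62.5 mm and 10.7 degrees, less where a joint would pass 70% of its speed; a pose out of reach is approached as far as the arm can. A call with a number of a shift or a turn outside -1 to 1 is refused whole. A call with a gripper value outside its range is refused whole. The fingers move at their own pace and stop on an object; the grip force is fixed at half the most. Time passes only in rows, so rows that repeat a pose let the fingers close. It gives the time, the measured TCP pose, the force, the opening and the grip force at its end, in the units of the state.
- env.state(): the state, without advancing time (a new reading comes with each control period).
- env.read_camera(name): name is "scene" or "top" or "wrist"; returns a dict with "img" (480x640x3 uint8, red, green, blue), "mtx" (3x3 intrinsics, pixels), "k1" (the pictures are not rectified: a ray, as slopes to the right and down, at radius r is drawn at 1 + k1 r^2 times it, then the intrinsics apply), "eye" and "attitude" of the camera in the world; the wrist camera has in their place "mount" (4x4, takes a point from camera to tool coordinates, whose origin is the TCP and whose axes are the flange's). Camera axes: x right, y up, looking along -z (the intrinsics and any distortion apply to the point x, -y, -z); pixel columns grow to the right and rows downward; lengths in mm; the calibration is good to about 2 mm. A picture is of the moment at which its call begins: read the wrist's pose just before it. There is no depth.
- env.job_done(): hands the job in; it is judged then, once.
The state is a dict: "clock": time; "joint_positions": joint angles; "joint_velocities": joint speeds; "effort": joint torques, N m; "ee_pos": TCP position; "tcp_rot": TCP orientation; "contact_force": force on the tool from outside, world axes, zero at the start; "wrist_torque": the same for the moment, N m; "finger_gap": finger opening in mm; "gripper_force": force on a finger pad.
Only numpy, scipy, OpenCV 4.12 (cv2) and the standard library are available. Lean on these libraries where they do the work, as an engineer would, in place of code of your own. Each camera call takes 0.05 s, during which the arm holds its last target. There are 200 camera calls.

## Working session

There is one attempt and no reset: what is moved stays moved. The work goes in short steps, Python scripts to look and compute and a tool call to move; the robot and the scene stay as the last step left them, time stands still between calls to the robot, and variables do not carry over. Pictures are saved under pics/ and viewed, at most 10 in all, crops included, and the job is handed in when it is done.

Besides the shell and the picture viewer there is one more tool, called by a JSON object that holds its "name" and its "arguments". play_rows: Moves the arm, as the interface text tells. Its arguments: {"type":"object","properties":{"commands":{"type":"array"}},"required":["commands"]}

```bash
mkdir -p pics
python3 - <<'E'
from rig import env
import cv2,json
for n in("scene","top"):
    c=env.read_camera(n); cv2.imwrite(f"pics/{n}0.png",c["img"][:,:,::-1]); print(n,c["mtx"].tolist(),c["k1"],c["eye"],c["attitude"])
s=env.state();print(s)
E
```

```text
scene [[591.9131148262068, 0.0, 310.52571760371376], [0.0, 591.9131148262068, 230.90251140527843], [0.0, 0.0, 1.0]] -0.07987338377075791 [1163.10276337  336.72299522  955.5455322 ] [[-0.46687441 -0.67488788  0.57144959]
 [ 0.88419326 -0.36734688  0.28854557]
 [ 0.01518431  0.63998642  0.76823617]]
top [[507.642729740178, 0.0, 323.5367587225994], [0.0, 507.642729740178, 249.64564961749815], [0.0, 0.0, 1.0]] -0.1331973126722133 [ 448.22935407   40.10574108 1220.90838555] [[-1.13048062e-03  9.96516094e-01 -8.33930294e-02]
 [-9.99843208e-01  3.47313045e-04  1.77041944e-02]
 [ 1.76714781e-02  8.33999683e-02  9.96359455e-01]]
{'clock': 0.1, 'joint_positions': array([-1.27403925e+00,  2.60655846e-01, -1.39265481e-01,  1.17266814e+00,
        2.03509943e-05,  1.57076650e+00]), 'joint_velocities': array([ 5.24824468e-05, -2.43764036e-03,  3.59303962e-03, -6.19401862e-04,
       -1.41103381e-03, -2.85450703e-04]), 'effort': array([ 3.73037146e-04, -4.06508696e+01,  2.54527974e+01,  1.01139012e-02,
       -8.20388664e-05,  2.43001131e-05]), 'ee_pos': array([ 153.32890895, -501.39963241,  192.01888532]), 'tcp_rot': array([[ 9.56281101e-01,  2.92448631e-01, -5.04888630e-04],
       [ 2.92449066e-01, -9.56279553e-01,  1.72070944e-03],
       [ 2.04044477e-05, -1.79313613e-03, -9.99998392e-01]]), 'contact_force': array([ 1.15906292, -0.22135292,  0.13027257]), 'wrist_torque': array([-0.00830524,  0.03671225,  0.03263175]), 'gripper_force': 0.0, 'finger_gap': 85.45689481729752}
```

View pics/scene0.png

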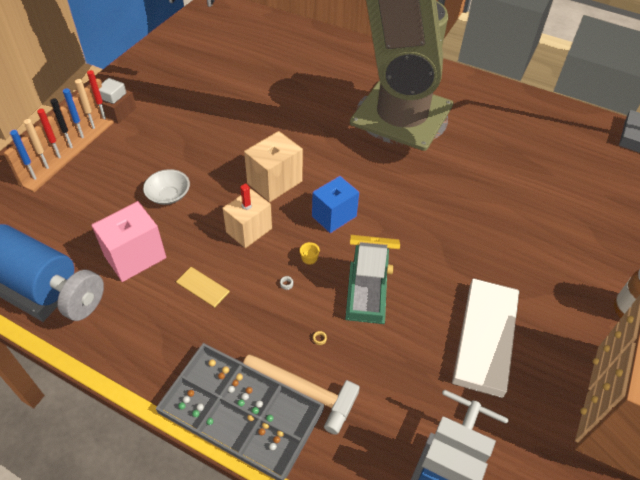

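View pics/top0.png

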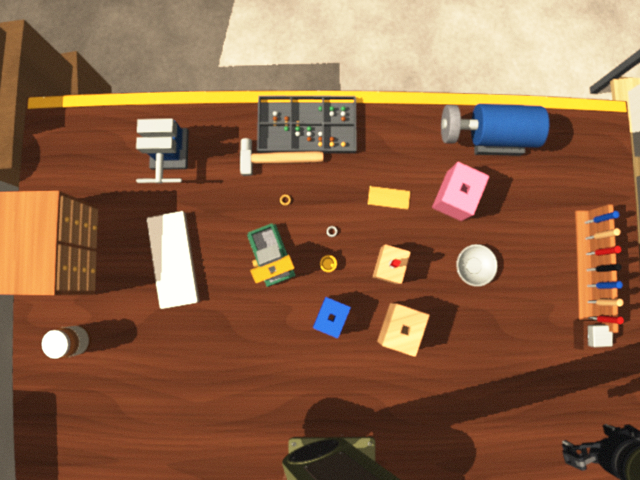

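The scene shows four blocks with holes. In the top view they are: small wooden with red handle (392,263), large wooden (404,330), blue (332,317), pink (461,190). The small wooden one fits: not blue or pink, and the smaller of the wooden pair. The die is at (270,257). I'll confirm with enlarged crops.

Run:
```python
import cv2
a=cv2.imread("pics/top0.png")[215:365,240:440]; cv2.imwrite("pics/topc.png",cv2.resize(a,None,fx=4,fy=4,interpolation=cv2.INTER_CUBIC))
a=cv2.imread("pics/scene0.png")[170:330,215:415]; cv2.imwrite("pics/scc.png",cv2.resize(a,None,fx=4,fy=3.75,interpolation=cv2.INTER_CUBIC))
```

```text
(no output)
```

View pics/topc.png

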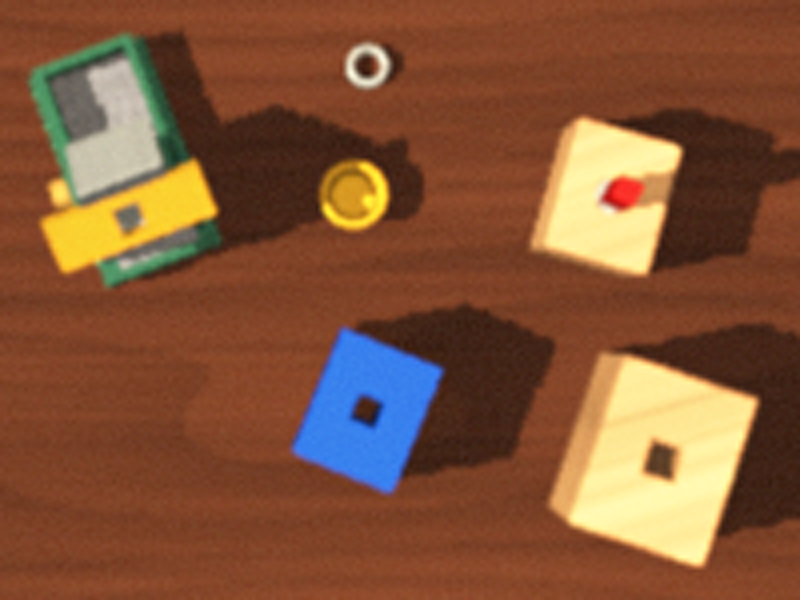

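View pics/scc.png

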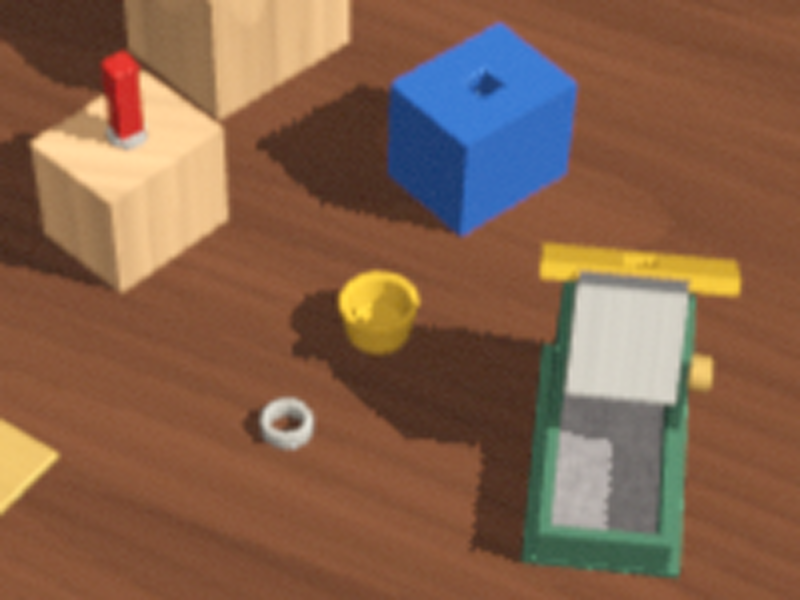

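The crops confirm it: the red handle stands in the small wooden stand (top ≈(393,262)). The plate slot is at top ≈(272,269). The brass knob (+y side) is at (254,263), and the tray points away from the robot.

```bash
cat > h.py <<'E'
import numpy as np
from rig import env
from scipy.optimize import least_squares
from scipy.spatial.transform import Rotation as R
K={"scene":([591.913,310.526,230.903],-0.0798734,[1163.103,336.723,955.5455],[[-0.46687441,-0.67488788,0.57144959],[0.88419326,-0.36734688,0.28854557],[0.01518431,0.63998642,0.76823617]]),
"top":([507.643,323.537,249.646],-0.1331973,[448.2294,40.1057,1220.9084],[[-1.13048062e-03,9.96516094e-01,-8.33930294e-02],[-9.99843208e-01,3.47313045e-04,1.77041944e-02],[1.76714781e-02,8.33999683e-02,9.96359455e-01]])}
def cam(n):
    (f,cx,cy),k,e,A=K[n]; return f,cx,cy,k,np.array(e),np.array(A)
def wcam(c,s):   # wrist camera as tuple
    M=np.array(c["mount"]);Rt=np.array(s["tcp_rot"]);m=np.array(c["mtx"])
    return m[0,0],m[0,2],m[1,2],c["k1"],np.array(s["ee_pos"])+Rt@M[:3,3],Rt@M[:3,:3]
def proj(c,P):
    f,cx,cy,k,e,A=c; q=(np.atleast_2d(P)-e)@A; a=q[:,:2]/-q[:,2:]; a=a*[1,-1]
    a=a*(1+k*(a**2).sum(1,keepdims=True)); return a*f+[cx,cy]
def back(c,uv,z):
    f,cx,cy,k,e,A=c; d=(np.array(uv,float)-[cx,cy])/f; a=d.copy()
    for _ in range(20): a=d/(1+k*(a**2).sum())
    v=A@np.array([a[0],-a[1],-1]); return e+v*(z-e[2])/v[2]
def dieR(t): # t: heading of horizontal downhill direction (bore down)
    z=np.array([-np.sin(np.radians(35))*np.cos(t),-np.sin(np.radians(35))*np.sin(t),np.cos(np.radians(35))])
    y=np.array([-np.sin(t),np.cos(t),0]); return np.c_[np.cross(y,z),y,z]
E
python3 - <<'E'
from h import *
T=lambda u,v:(240+u/4,215+v/4); S=lambda u,v:(215+u/4,170+v/3.75)
t,s=cam("top"),cam("scene")
print("handle top",back(t,T(628,188),130),back(s,S(120,60),130))
print("collar scene",back(s,S(127,135),77))
tc=[T(597,120),T(681,148),T(648,275),T(548,257)]; sc=[S(140,70),S(32,147),S(122,205),S(224,130)]
for p in tc: print("stT",back(t,p,75)[:2])
for p in sc: print("stS",back(s,p,75)[:2])
for n,p in dict(kn=T(58,190),farL=T(30,75),farR=T(130,35),nearR=T(220,240),nearL=T(107,285)).items(): print(n,back(t,p,30)[:2])
for n,p in dict(fL=S(527,560),fR=S(680,572)).items(): print("S",n,back(s,p,30)[:2])
for n,p in dict(fl=(40,226),fr=(200,160),nr=(217,213),nl=(65,273),slot=(129,217)).items(): print(n,back(t,T(*p),112)[:2])
for n,p in dict(cup=(355,195),ring=(368,66)).items(): print(n,back(t,T(*p),20)[:2])
E
```

```text
handle top [ 512.76125449 -138.26250443  130.        ] [ 509.62204132 -137.6558361   130.        ]
collar scene [ 513.26798021 -135.57556894   77.        ]
stT [ 554.81054481 -129.96359022]
stT [ 538.82114888 -178.03177864]
stT [ 466.59437727 -158.12413403]
stT [ 476.94970223 -101.19227459]
stS [ 467.64975122 -156.18627987]
stS [ 541.77908632 -173.73720605]
stS [ 554.77724497 -112.86262254]
stS [485.41846598 -95.79560965]
kn [517.53795643 181.23441298]
farL [585.51849061 198.51877024]
farR [609.30689821 139.56722877]
nearR [488.24079201  85.91781384]
nearL [461.85871766 152.01824624]
S fL [627.96452118 144.42719112]
S fR [601.20752818 208.54550859]
fl [493.055269   181.20396159]
fr [529.25488298  93.84621735]
nr [500.23150747  84.44494843]
nl [467.42431108 167.30166173]
slot [498.02200212 132.52198844]
cup [515.21077997   6.45068669]
ring [592.1360537   -1.44949413]
```

{"name": "play_rows", "arguments": {"commands": [{"x": 0.748, "y": -0.405, "z": -0.08, "fingers": 85}, {"x": 0.748, "y": -0.405, "z": -0.08, "fingers": 85}, {"x": 0.748, "y": -0.405, "z": -0.08, "fingers": 85}, {"x": 0.748, "y": -0.405, "z": -0.08, "fingers": 85}, {"x": 0.748, "y": -0.405, "z": -0.08, "fingers": 85}, {"x": 0.748, "y": -0.405, "z": -0.08, "fingers": 85}, {"x": 0.748, "y": -0.405, "z": -0.08, "fingers": 85}, {"x": 0.748, "y": -0.405, "z": -0.08, "fingers": 85}]}}

```text
invalid input
```

{"name": "play_rows", "arguments": {"commands": [{"x": 0.748, "y": -0.405, "z": -0.08, "wx": 0, "wy": 0, "wz": 0, "fingers": 85}, {"x": 0.748, "y": -0.405, "z": -0.08, "wx": 0, "wy": 0, "wz": 0, "fingers": 85}, {"x": 0.748, "y": -0.405, "z": -0.08, "wx": 0, "wy": 0, "wz": 0, "fingers": 85}, {"x": 0.748, "y": -0.405, "z": -0.08, "wx": 0, "wy": 0, "wz": 0, "fingers": 85}, {"x": 0.748, "y": -0.405, "z": -0.08, "wx": 0, "wy": 0, "wz": 0, "fingers": 85}, {"x": 0.748, "y": -0.405, "z": -0.08, "wx": 0, "wy": 0, "wz": 0, "fingers": 85}, {"x": 0.748, "y": -0.405, "z": -0.08, "wx": 0, "wy": 0, "wz": 0, "fingers": 85}, {"x": 0.748, "y": -0.405, "z": -0.08, "wx": 0, "wy": 0, "wz": 0, "fingers": 85}]}}

```text
clock: 1.1
ee_pos: [503.8, -145.6, 239.5]
tcp_rot: [[0.956, 0.293, -0.0], [0.293, -0.956, -0.0], [-0.0, 0.0, -1.0]]
contact_force: [-0.8, -1.3, 0.3]
finger_gap: 84.9
gripper_force: 0.0
```

```bash
cat >> h.py <<'E'
import cv2
def shot(n,name,crop=None,f=1):
    s=env.state(); c=env.read_camera(n); im=c["img"][:,:,::-1].copy()
    cv2.imwrite("pics/full_"+name,im)
    if crop: a,b,d,e=crop; im=im[b:e,a:d]
    cv2.imwrite("pics/"+name,cv2.resize(im,None,fx=f,fy=f,interpolation=cv2.INTER_CUBIC))
    return s,c
def rel(p,Rt=None):  # row numbers from the current pose
    s=env.state(); R0=np.array(s["tcp_rot"]); Rt=R0 if Rt is None else Rt
    d=R0.T@(np.array(p)-s["ee_pos"])/600; w=R.from_matrix(R0.T@Rt).as_rotvec()/2
    print("row",np.r_[d,w].round(4).tolist(),"clock",s["clock"])
E
python3 - <<'E'
from h import *
import pickle
s,c=shot("wrist","w1.png"); pickle.dump((s,c),open("w1.pkl","wb"))
print(np.array(c["mount"]).round(3).tolist(),c["mtx"],c["k1"],s["ee_pos"])
E
```

```text
[[-0.001, 0.959, 0.285, 72.48], [1.0, 0.001, 0.001, -0.021], [0.001, 0.285, -0.959, -181.569], [0.0, 0.0, 0.0, 1.0]] [[428.52169156   0.         321.10135578]
 [  0.         428.52169156 236.438456  ]
 [  0.           0.           1.        ]] -0.012998139751376411 [ 503.80081215 -145.61094158  239.50619569]
```

View pics/w1.png

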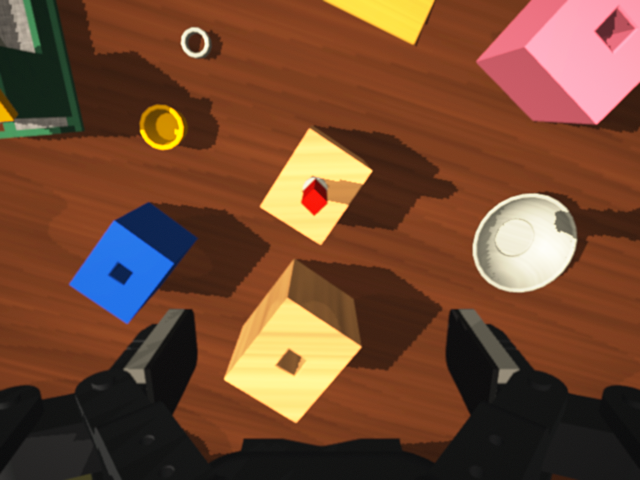

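The wrist view shows the drift's red handle at (315,195), in the small wooden stand with top corners (312,128), (373,171), (321,244), (261,207). I'll fit the handle's position and yaw with a silhouette match in all three cameras.

Run:
```python
from h import *
import pickle
from scipy.optimize import minimize
s,c=pickle.load(open("w1.pkl","rb")); W=wcam(c,s)
ims={"w":("pics/full_w1.png",W,(315,195)),"t":("pics/top0.png",cam("top"),(397,262)),"s":("pics/scene0.png",cam("scene"),(246,195))}
V=[]
for k,(f,cm,(u,v)) in ims.items():
    im=cv2.imread(f).astype(int); a=im[v-40:v+40,u-40:u+40]; m=((a[:,:,2]>90)&(a[:,:,1]<0.35*a[:,:,2])&(a[:,:,0]<.35*a[:,:,2])).astype(np.uint8)
    n,l,st,ce=cv2.connectedComponentsWithStats(m); i=1+st[1:,4].argmax(); m=(l==i); print(k,m.sum(),ce[i]+[u-40,v-40]); V.append((m,cm,u-40,v-40))
def cub(x,y,t,h,z0,z1):
    q=np.array([[a,b] for a in(-h,h) for b in(-h,h)])@np.array([[np.cos(t),np.sin(t)],[-np.sin(t),np.cos(t)]])+[x,y]
    return np.vstack([np.c_[q,[z]*4] for z in(z0,z1)])
def cost(p,ii=(0,1,2)):
    e=0
    for i in ii:
        m,cm,u,v=V[i]; uv=(proj(cm,cub(p[0],p[1],p[2],7,80,130))-[u,v]+.5)*8
        h=np.zeros((640,640),np.uint8); cv2.fillConvexPoly(h,cv2.convexHull(uv.round().astype(np.int32)),1)
        h=h.reshape(80,8,80,8).mean((1,3)); e+=np.abs(h-m).sum()/m.sum()
    return e
for ii in((0,),(0,1,2)):
    best=min((minimize(cost,[511,-137,t],(ii,),method="Nelder-Mead",options=dict(initial_simplex=[[511,-137,t],[516,-137,t],[511,-132,t],[511,-137,t+.3]])) for t in np.radians([-35,-14,10,30])),key=lambda r:r.fun)
    print(ii,best.x[:2],np.degrees(best.x[2]),best.fun)
    for t in range(-45,45,10): print(t,round(minimize(lambda q:cost([q[0],q[1],np.radians(t)],ii),best.x[:2],method="Nelder-Mead").fun,3),end="; ")
    print()
for p in [(312,128),(373,171),(321,244),(261,207)]: print(back(W,p,75)[:2])
```

```text
w 562 [314.18683274 197.01957295]
t 46 [395.34782609 262.86956522]
s 158 [245.15822785 194.        ]
(0,) [ 512.37089059 -137.41303001] -13.432634842932202 0.22611766014234874
-45 0.249; -35 0.244; -25 0.234; -15 0.224; -5 0.236; 5 0.277; 15 0.292; 25 0.272; 35 0.257; 
(0, 1, 2) [ 511.9428278  -137.70853467] 30.59432243498437 1.011565560875245
-45 1.1; -35 1.189; -25 1.233; -15 1.254; -5 1.236; 5 1.209; 15 1.124; 25 1.032; 35 1.033; 
[ 557.48106966 -121.45345387]
[ 539.58675862 -178.12445288]
[ 468.30841324 -156.04838514]
[484.4813919  -99.30015446]
```

Run:
```python
import cv2
a=cv2.imread("pics/full_w1.png")[165:235,270:370]; cv2.imwrite("pics/w1c.png",cv2.resize(a,None,fx=8,fy=8,interpolation=cv2.INTER_CUBIC))
```

```text
(no output)
```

View pics/w1c.png

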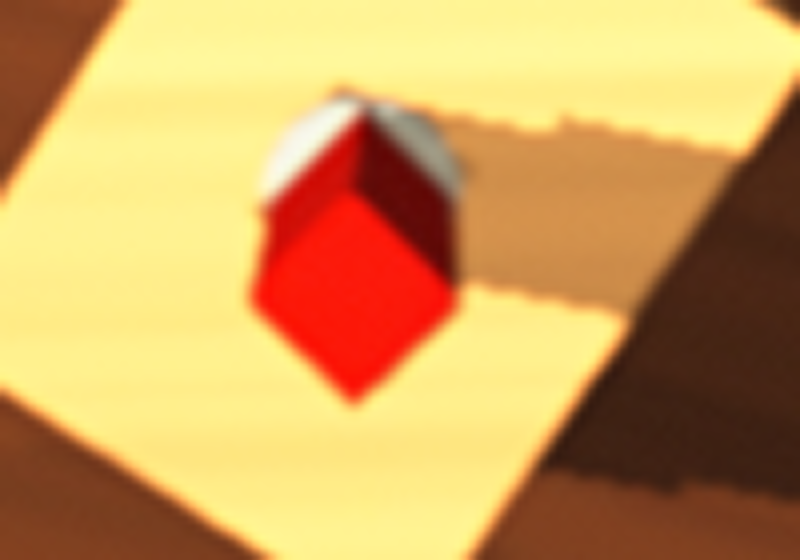

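The crop shows the handle's top face as a diamond with corners (314.5,188.8), (301.3,202.1), (314.3,215.6), (327.5,202.1). It is at about 45° to the tool axes, with the collar flat on the stand.

Run:
```python
from h import *
import pickle
s,c=pickle.load(open("w1.pkl","rb")); W=wcam(c,s)
P=np.array([back(W,(270+u/8-.4,165+v/8-.4),130)[:2] for u,v in[(356,190),(250,297),(354,405),(460,297)]])
print(P,P.mean(0)); 
for i in range(4): d=P[(i+1)%4]-P[i]; print(np.hypot(*d),np.degrees(np.arctan2(d[1],d[0]))%90)
for k in("top","scene"): print(k,proj(cam(k),[*P.mean(0),130]))
print(env.state()["joint_positions"])
```

```text
[[ 521.87618465 -134.79989898]
 [ 510.24697025 -128.71817769]
 [ 503.67425755 -140.08249919]
 [ 515.55225405 -146.09057971]] [ 512.83741662 -137.42278889]
13.123488916139117 62.39181720722533
13.128151255023262 59.95646379435114
13.311041752773237 63.16898427341856
12.94108069576987 60.746733618443194
top [[396.61478398 261.96526211]]
scene [[244.220921  187.0920066]]
[-0.27241311  0.24793073 -0.03226399  1.28643718  0.00618598  2.56583587]
```

{"name": "play_rows", "arguments": {"commands": [{"x": 0.018, "y": -0.0085, "z": 0.066, "wx": 0, "wy": 0, "wz": -0.388, "fingers": 60}, {"x": 0.018, "y": -0.0085, "z": 0.066, "wx": 0, "wy": 0, "wz": -0.388, "fingers": 60}, {"x": 0.018, "y": -0.0085, "z": 0.066, "wx": 0, "wy": 0, "wz": -0.388, "fingers": 60}, {"x": 0.018, "y": -0.0085, "z": 0.066, "wx": 0, "wy": 0, "wz": -0.388, "fingers": 60}, {"x": 0.018, "y": -0.0085, "z": 0.066, "wx": 0, "wy": 0, "wz": -0.388, "fingers": 60}, {"x": 0.018, "y": -0.0085, "z": 0.15, "wx": 0, "wy": 0, "wz": -0.388, "fingers": 60}, {"x": 0.018, "y": -0.0085, "z": 0.21, "wx": 0, "wy": 0, "wz": -0.388, "fingers": 60}, {"x": 0.018, "y": -0.0085, "z": 0.2458, "wx": 0, "wy": 0, "wz": -0.388, "fingers": 60}]}}

```text
clock: 2.15
ee_pos: [510.0, -139.1, 90.0]
tcp_rot: [[0.48, 0.877, -0.003], [0.877, -0.48, 0.001], [-0.001, -0.003, -1.0]]
contact_force: [-0.0, 0.3, 0.6]
finger_gap: 59.9
gripper_force: 0.0
```

{"name": "play_rows", "arguments": {"commands": [{"x": 0, "y": 0, "z": 0, "wx": 0, "wy": 0, "wz": 0, "fingers": 60}, {"x": 0, "y": 0, "z": 0, "wx": 0, "wy": 0, "wz": 0, "fingers": 10}, {"x": 0, "y": 0, "z": 0, "wx": 0, "wy": 0, "wz": 0, "fingers": 8}, {"x": 0, "y": 0, "z": 0, "wx": 0, "wy": 0, "wz": 0, "fingers": 8}, {"x": 0, "y": 0, "z": 0, "wx": 0, "wy": 0, "wz": 0, "fingers": 8}, {"x": 0, "y": 0, "z": 0, "wx": 0, "wy": 0, "wz": 0, "fingers": 8}]}}

```text
clock: 2.9
ee_pos: [511.8, -139.3, 92.3]
tcp_rot: [[0.478, 0.879, 0.0], [0.879, -0.478, -0.0], [0.0, 0.0, -1.0]]
contact_force: [-0.4, -0.2, 0.9]
finger_gap: 8.0
gripper_force: 0.0
```

Run:
```python
from h import *
import pickle
s,c=shot("wrist","w2.png"); 
print(s["finger_gap"],s["gripper_force"])
s2,c2=shot("scene","s2.png"); s3,c3=shot("top","t2.png")
a=c["img"]; b=cv2.resize(c2["img"][150:270,190:350],(400,300),interpolation=cv2.INTER_CUBIC); d=cv2.resize(c3["img"][215:305,340:460],(400,300),interpolation=cv2.INTER_CUBIC)
cv2.imwrite("pics/m2.png",np.vstack([cv2.resize(a,(400,300)),b])[:,:,::-1] if 0 else np.hstack([cv2.resize(a,(400,300)),b])[:,:,::-1])
```

```text
7.955172125133922 0.0
```

View pics/m2.png

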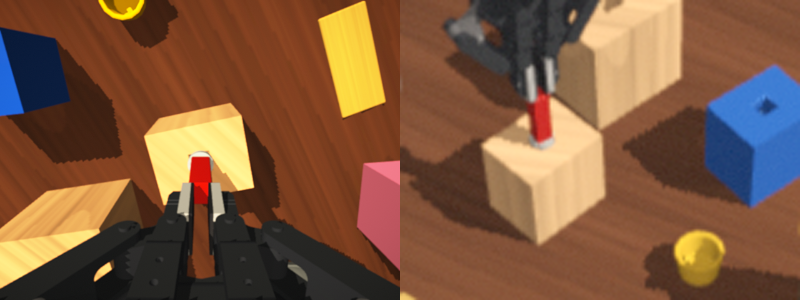

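The fingers appear to be around the handle (wrist mosaic ≈(200,190)), but the gap reads 8 mm with no force. I'll close further to check.

{"name": "play_rows", "arguments": {"commands": [{"x": 0, "y": 0, "z": 0, "wx": 0, "wy": 0, "wz": 0, "fingers": 0}, {"x": 0, "y": 0, "z": 0, "wx": 0, "wy": 0, "wz": 0, "fingers": 0}]}}

```text
clock: 3.3
ee_pos: [511.7, -139.3, 92.1]
tcp_rot: [[0.478, 0.879, -0.0], [0.879, -0.478, 0.0], [0.0, -0.0, -1.0]]
contact_force: [-0.6, 0.5, -0.6]
finger_gap: -0.1
gripper_force: 0.0
```

Run:
```python
from h import *
s,c=shot("wrist","w3.png"); s2,c2=shot("scene","s3.png")
W=wcam(c,s); p=np.array(s["ee_pos"])
for q in ([*p],[p[0],p[1],111],[512.5,-137.5,130],[512.5,-137.5,80]): print(np.round(q,1),proj(W,q).round(1),proj(cam("scene"),q).round(1))
a=cv2.resize(c["img"][220:360,250:390],(400,400),interpolation=cv2.INTER_CUBIC); b=cv2.resize(c2["img"][150:230,210:290],(400,400),interpolation=cv2.INTER_CUBIC)
cv2.imwrite("pics/m3.png",np.hstack([a,b])[:,:,::-1])
```

```text
[ 511.7 -139.3   92.1] [[321.4 275.9]] [[245.1 199.7]]
[ 511.7 -139.3  111. ] [[321.4 292.9]] [[244.4 193.1]]
[ 512.5 -137.5  130. ] [[321.1 309.1]] [[244.3 187. ]]
[ 512.5 -137.5   80. ] [[321.1 262.6]] [[246.  204.4]]
```

View pics/m3.png

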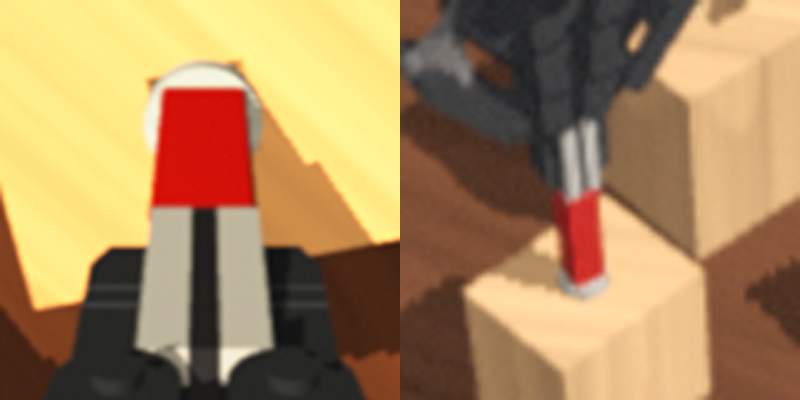

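The reported TCP lies about 40 mm beyond the visible finger tips. The shut pads sit just above the handle top: wrist row 292 and scene row 188 both put the tips at about z=132, and the open pads in the first wrist picture gave the same offset. I'll open, go down 40 mm and grip.

{"name": "play_rows", "arguments": {"commands": [{"x": 0, "y": 0, "z": 0, "wx": 0, "wy": 0, "wz": 0, "fingers": 50}, {"x": 0, "y": 0, "z": 0, "wx": 0, "wy": 0, "wz": 0, "fingers": 50}, {"x": 0, "y": 0, "z": 0, "wx": 0, "wy": 0, "wz": 0, "fingers": 50}, {"x": 0, "y": 0, "z": 0.02, "wx": 0, "wy": 0, "wz": 0, "fingers": 50}, {"x": 0, "y": 0, "z": 0.045, "wx": 0, "wy": 0, "wz": 0, "fingers": 50}, {"x": 0, "y": 0, "z": 0.067, "wx": 0, "wy": 0, "wz": 0, "fingers": 50}, {"x": 0, "y": 0, "z": 0.067, "wx": 0, "wy": 0, "wz": 0, "fingers": 50}]}}

```text
clock: 4.28
ee_pos: [510.0, -138.9, 50.1]
tcp_rot: [[0.478, 0.879, -0.004], [0.879, -0.478, 0.001], [-0.001, -0.004, -1.0]]
contact_force: [0.8, 0.2, 0.2]
finger_gap: 50.0
gripper_force: 0.0
```

{"name": "play_rows", "arguments": {"commands": [{"x": 0, "y": 0, "z": 0, "wx": 0, "wy": 0, "wz": 0, "fingers": 5}, {"x": 0, "y": 0, "z": 0, "wx": 0, "wy": 0, "wz": 0, "fingers": 5}, {"x": 0, "y": 0, "z": 0, "wx": 0, "wy": 0, "wz": 0, "fingers": 5}, {"x": 0, "y": 0, "z": 0, "wx": 0, "wy": 0, "wz": 0, "fingers": 5}, {"x": 0, "y": 0, "z": 0, "wx": 0, "wy": 0, "wz": 0, "fingers": 5}]}}

```text
clock: 4.9
ee_pos: [512.3, -139.5, 52.5]
tcp_rot: [[0.478, 0.879, 0.001], [0.879, -0.478, -0.0], [0.0, 0.001, -1.0]]
contact_force: [-0.3, -0.0, 2.9]
finger_gap: 13.4
gripper_force: 58.6
```

The drift is gripped (58 N, 13.4 mm). The return pose is ee (512.3,−139.5,52.5). Now I'll lift.

{"name": "play_rows", "arguments": {"commands": [{"x": 0, "y": 0, "z": -0.03, "wx": 0, "wy": 0, "wz": 0, "fingers": 5}, {"x": 0, "y": 0, "z": -0.07, "wx": 0, "wy": 0, "wz": 0, "fingers": 5}, {"x": 0, "y": 0, "z": -0.12, "wx": 0, "wy": 0, "wz": 0, "fingers": 5}, {"x": 0, "y": 0, "z": -0.18, "wx": 0, "wy": 0, "wz": 0, "fingers": 5}, {"x": 0, "y": 0, "z": -0.18, "wx": 0, "wy": 0, "wz": 0, "fingers": 5}, {"x": 0, "y": 0, "z": -0.18, "wx": 0, "wy": 0, "wz": 0, "fingers": 5}]}}

```text
clock: 5.65
ee_pos: [510.9, -139.1, 159.1]
tcp_rot: [[0.478, 0.879, -0.001], [0.879, -0.478, 0.0], [-0.0, -0.001, -1.0]]
contact_force: [0.3, 0.5, -2.2]
finger_gap: 13.3
gripper_force: 58.6
```

```bash
cat >> h.py <<'E'
t0=np.radians(22.4); h=np.array([np.cos(t0),np.sin(t0),0]); n=np.array([-np.sin(t0),np.cos(t0),0])
M=np.array([504.4,130.9,105.]); D=dieR(t0)
RT=np.c_[D[:,1],D[:,0],-D[:,2]]; TIP=np.array([0,0,43.5])
def eeT(q): return M+D@np.array(q,float)-RT@TIP     # ee for tip at die point q
def tipd():
    s=env.state(); return D.T@(np.array(s["ee_pos"])+np.array(s["tcp_rot"])@TIP-M), D.T@np.array(s["contact_force"]), s
E
python3 - <<'E'
from h import *
s=env.state(); print(s["ee_pos"],s["contact_force"],s["finger_gap"])
print(np.array(eeT([0,4,45])),np.linalg.det(RT)); rel(eeT([0,4,45]),RT)
E
```

```text
[ 510.90421224 -139.1091211   159.08719094] [ 0.25674342  0.45908922 -2.17024364] 13.299396920993983
[455.9443615  115.25447466 177.49495592] 1.0
row [0.3287, -0.283, -0.0304, -0.2856, 0.1355, -0.4303] clock 5.65
```

{"name": "play_rows", "arguments": {"commands": [{"x": 0.329, "y": -0.283, "z": -0.03, "wx": -0.286, "wy": 0.135, "wz": -0.43, "fingers": 5}, {"x": 0.329, "y": -0.283, "z": -0.03, "wx": -0.286, "wy": 0.135, "wz": -0.43, "fingers": 5}, {"x": 0.329, "y": -0.283, "z": -0.03, "wx": -0.286, "wy": 0.135, "wz": -0.43, "fingers": 5}, {"x": 0.329, "y": -0.283, "z": -0.03, "wx": -0.286, "wy": 0.135, "wz": -0.43, "fingers": 5}, {"x": 0.329, "y": -0.283, "z": -0.03, "wx": -0.286, "wy": 0.135, "wz": -0.43, "fingers": 5}, {"x": 0.329, "y": -0.283, "z": -0.03, "wx": -0.286, "wy": 0.135, "wz": -0.43, "fingers": 5}, {"x": 0.329, "y": -0.283, "z": -0.03, "wx": -0.286, "wy": 0.135, "wz": -0.43, "fingers": 5}, {"x": 0.329, "y": -0.283, "z": -0.03, "wx": -0.286, "wy": 0.135, "wz": -0.43, "fingers": 5}]}}

```text
clock: 6.65
ee_pos: [456.9, 114.9, 177.6]
tcp_rot: [[-0.378, 0.758, 0.531], [0.926, 0.31, 0.216], [-0.001, 0.574, -0.819]]
contact_force: [1.2, -0.3, -1.5]
finger_gap: 13.5
gripper_force: 59.0
```

Run:
```python
from h import *
import pickle
a,f,s=tipd(); print("tip die",a.round(1),f.round(1),s["joint_positions"].round(2)); rel(eeT([0,4,45]),RT)
s,c=shot("wrist","w4.png",(150,60,470,300),2.5); pickle.dump((s,c),open("w4.pkl","wb")); W=wcam(c,s)
for q in([0,0,0],[0,0,8.5],[0,45,8.5],[0,-45,8.5]): print(q,proj(W,M+D@np.array(q)).round(1))
```

```text
tip die [ 0.7  3.2 44.6] [-0.1 -0.7 -1.8] [ 0.14 -0.24 -0.93  0.29  0.14  1.37]
row [0.0012, -0.0012, -0.0006, -0.0, 0.0013, -0.0009] clock 6.65
[0, 0, 0] [[319.5 229.7]]
[0, 0, 8.5] [[319.5 233.4]]
[0, 45, 8.5] [[319.2 162. ]]
[0, -45, 8.5] [[319.7 298.3]]
```

View pics/w4.png

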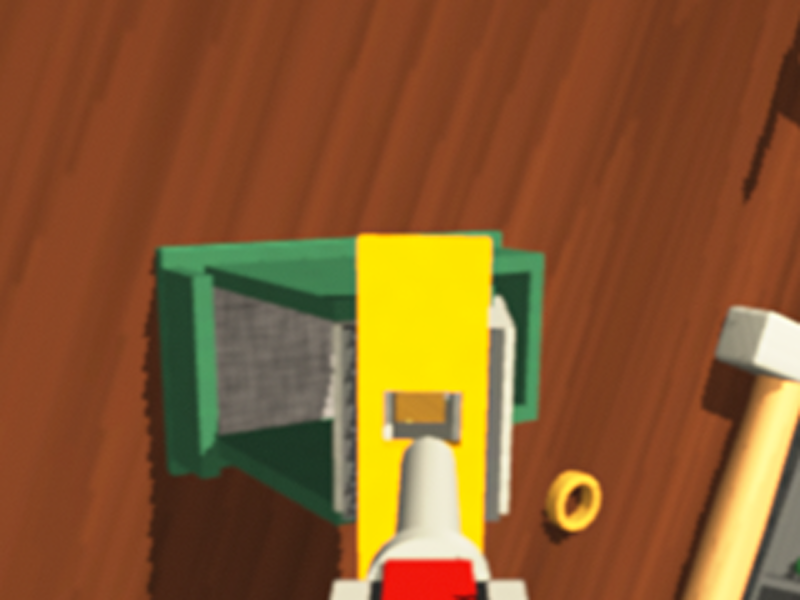

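The wrist crop shows the slot at crop (383–462, 392–440), i.e. full pixel centre (319,226). The brass blank shows through it with its lower edge at crop row 423. The rod tip is near (430,440), close to the slot.

Run:
```python
from h import *
import pickle
s,c=pickle.load(open("w4.pkl","rb")); W=wcam(c,s)
P=lambda *q:proj(W,M+D@np.array(q,float)).round(1)[0].tolist()
print("slot edges s=5:",P(10,12.5,8.5),P(-10,-2.5,8.5))
for z in(-24,-27,-30): print("blank",z,P(7.25,-7.5,z),P(-7.25,7,z))
tp=np.array(s["ee_pos"])+np.array(s["tcp_rot"])@TIP; print("tip",proj(W,tp),"far edge",proj(W,tp+D@[0,5,0]))
print("die upper corners",P(23,25,0),P(-23,25,0),P(-23,-25,0),P(23,-25,0))
```

```text
slot edges s=5: [335.4, 214.2] [303.8, 237.2]
blank -24 [329.8, 230.6] [309.3, 210.9]
blank -27 [329.7, 229.5] [309.4, 209.9]
blank -30 [329.7, 228.4] [309.5, 208.9]
tip [[320.55374679 246.26283708]] far edge [[320.5249205 237.59135  ]]
die upper corners [355.5, 191.9] [283.3, 192.1] [285.4, 265.7] [354.0, 265.5]
```

```bash
sed -i 's/TIP=np.array(\[0,0,43.5\])/TIP=np.array([1.2,0.7,43.5])/' h.py
python3 - <<'E'
from h import *
print(tipd()[0].round(2)); rel(eeT([0,4.5,14]),RT); rel(eeT([0,4.5,3]),RT)
E
```

```text
[ 2.47  4.26 44.72]
row [0.0003, -0.0041, 0.0512, 0.0005, 0.0013, -0.0006] clock 6.7
row [0.0004, -0.0041, 0.0695, 0.0005, 0.0013, -0.0006] clock 6.7
```

{"name": "play_rows", "arguments": {"commands": [{"x": 0.0003, "y": -0.003, "z": 0.02, "wx": 0.0005, "wy": 0.0013, "wz": -0.0006, "fingers": 5}, {"x": 0.0003, "y": -0.003, "z": 0.04, "wx": 0.0005, "wy": 0.0013, "wz": -0.0006, "fingers": 5}, {"x": 0.0003, "y": -0.003, "z": 0.051, "wx": 0.0005, "wy": 0.0013, "wz": -0.0006, "fingers": 5}, {"x": 0.0003, "y": -0.003, "z": 0.051, "wx": 0.0005, "wy": 0.0013, "wz": -0.0006, "fingers": 5}, {"x": 0.0003, "y": -0.003, "z": 0.051, "wx": 0.0005, "wy": 0.0013, "wz": -0.0006, "fingers": 5}]}}

```text
clock: 7.32
ee_pos: [471.9, 121.5, 152.1]
tcp_rot: [[-0.382, 0.756, 0.531], [0.924, 0.313, 0.219], [-0.0, 0.574, -0.819]]
contact_force: [-0.4, 0.2, 0.1]
finger_gap: 13.0
gripper_force: 59.0
```

Run:
```python
from h import *
a,f,_=tipd();print(a.round(2),f.round(2)); rel(eeT([0,4.5,3]),RT)
s,c=shot("wrist","w5.png",(260,190,380,280),6.6)
a,f,_=tipd();print(a.round(2),f.round(2)); rel(eeT([0,4.5,3]),RT)
```

```text
[ 0.23  4.91 14.39] [-0.16  0.29  0.24]
row [-0.0007, -0.0004, 0.019, 0.0003, -0.0002, 0.0007] clock 7.325
[ 0.32  4.9  14.52] [-0.77 -0.15 -0.57]
row [-0.0006, -0.0005, 0.0192, 0.0005, -0.0002, 0.0007] clock 7.375
```

View pics/w5.png

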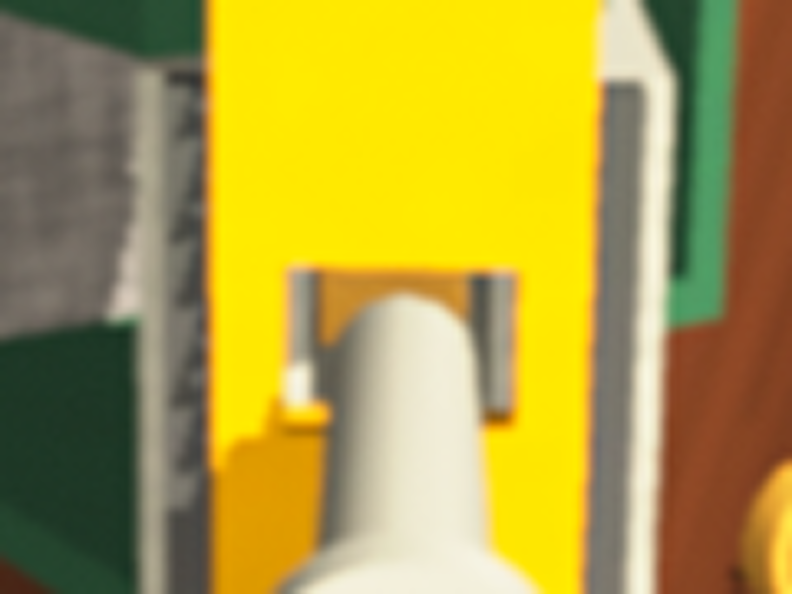

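The crop shows the tip (column ≈404, far edge at row 293) centred over the slot (290–515, 268–415). I'll enter the slot slowly.

{"name": "play_rows", "arguments": {"commands": [{"x": 0, "y": 0, "z": 0.005, "wx": 0, "wy": 0, "wz": 0, "fingers": 5}, {"x": 0, "y": 0, "z": 0.009, "wx": 0, "wy": 0, "wz": 0, "fingers": 5}, {"x": 0, "y": 0, "z": 0.013, "wx": 0, "wy": 0, "wz": 0, "fingers": 5}, {"x": 0, "y": 0, "z": 0.016, "wx": 0, "wy": 0, "wz": 0, "fingers": 5}, {"x": 0, "y": 0, "z": 0.016, "wx": 0, "wy": 0, "wz": 0, "fingers": 5}]}}

```text
clock: 8.0
ee_pos: [476.7, 123.6, 143.8]
tcp_rot: [[-0.383, 0.757, 0.53], [0.924, 0.314, 0.219], [-0.0, 0.574, -0.819]]
contact_force: [-0.0, 0.2, -1.7]
finger_gap: 13.4
gripper_force: 59.0
```

Run:
```python
from h import *
a,f,_=tipd();print(a.round(2),f.round(2)); rel(eeT([0,-1,4.5]),RT)
```

```text
[-0.34  5.05  4.57] [-0.91  0.19 -1.38]
row [-0.01, 0.0006, 0.0001, 0.0001, -0.0003, 0.0008] clock 8.0
```

{"name": "play_rows", "arguments": {"commands": [{"x": -0.002, "y": 0, "z": 0, "wx": 0, "wy": 0, "wz": 0, "fingers": 5}, {"x": -0.004, "y": 0, "z": 0, "wx": 0, "wy": 0, "wz": 0, "fingers": 5}, {"x": -0.006, "y": 0, "z": 0, "wx": 0, "wy": 0, "wz": 0, "fingers": 5}, {"x": -0.008, "y": 0, "z": 0, "wx": 0, "wy": 0, "wz": 0, "fingers": 5}, {"x": -0.0095, "y": 0, "z": 0, "wx": 0, "wy": 0, "wz": 0, "fingers": 5}, {"x": -0.0095, "y": 0, "z": 0, "wx": 0, "wy": 0, "wz": 0, "fingers": 5}]}}

```text
clock: 8.75
ee_pos: [478.9, 118.4, 144.1]
tcp_rot: [[-0.383, 0.756, 0.53], [0.924, 0.313, 0.22], [-0.0, 0.574, -0.819]]
contact_force: [-0.4, 0.9, 0.6]
finger_gap: 13.1
gripper_force: 59.1
```

Run:
```python
from h import *
a,f,_=tipd();print(a.round(2),f.round(2)); rel(eeT([0,-.8,-20]),RT)
```

```text
[-0.07 -0.62  4.76] [0.37 0.98 0.53]
row [-0.0003, 0.0001, 0.0413, 0.0003, -0.0004, 0.0008] clock 8.75
```

{"name": "play_rows", "arguments": {"commands": [{"x": 0, "y": 0, "z": 0.004, "wx": 0, "wy": 0, "wz": 0.0008, "fingers": 5}, {"x": 0, "y": 0, "z": 0.008, "wx": 0, "wy": 0, "wz": 0.0008, "fingers": 5}, {"x": 0, "y": 0, "z": 0.012, "wx": 0, "wy": 0, "wz": 0.0008, "fingers": 5}, {"x": 0, "y": 0, "z": 0.016, "wx": 0, "wy": 0, "wz": 0.0008, "fingers": 5}, {"x": 0, "y": 0, "z": 0.016, "wx": 0, "wy": 0, "wz": 0.0008, "fingers": 5}]}}

```text
clock: 9.38
ee_pos: [484.0, 120.4, 135.8]
tcp_rot: [[-0.381, 0.757, 0.53], [0.924, 0.312, 0.219], [0.001, 0.574, -0.819]]
contact_force: [-0.4, 1.9, -1.9]
finger_gap: 13.2
gripper_force: 59.1
```

Run:
```python
from h import *
a,f,_=tipd();print(a.round(2),f.round(2)); rel(eeT([0,-.8,-22]),RT)
```

```text
[-0.33 -0.66 -5.15] [-0.8   1.87 -1.72]
row [-0.0002, 0.0006, 0.0281, 0.0, -0.0003, 0.0] clock 9.375
```

In the bore without resistance. I'll go down towards the blank.

{"name": "play_rows", "arguments": {"commands": [{"x": 0, "y": 0.0004, "z": 0.006, "wx": 0, "wy": 0, "wz": 0, "fingers": 5}, {"x": 0, "y": 0.0004, "z": 0.012, "wx": 0, "wy": 0, "wz": 0, "fingers": 5}, {"x": 0, "y": 0.0004, "z": 0.018, "wx": 0, "wy": 0, "wz": 0, "fingers": 5}, {"x": 0, "y": 0.0004, "z": 0.024, "wx": 0, "wy": 0, "wz": 0, "fingers": 5}, {"x": 0, "y": 0.0004, "z": 0.03, "wx": 0, "wy": 0, "wz": 0, "fingers": 5}, {"x": 0, "y": 0.0004, "z": 0.033, "wx": 0, "wy": 0, "wz": 0, "fingers": 5}, {"x": 0, "y": 0.0004, "z": 0.035, "wx": 0, "wy": 0, "wz": 0, "fingers": 5}]}}

```text
clock: 10.25
ee_pos: [495.3, 125.1, 118.9]
tcp_rot: [[-0.381, 0.757, 0.53], [0.924, 0.312, 0.219], [0.0, 0.574, -0.819]]
contact_force: [-1.2, 1.6, -1.5]
finger_gap: 13.3
gripper_force: 59.1
```

Run:
```python
from h import *
a,f,_=tipd();print(a.round(2),f.round(2)); rel(eeT([0,-.8,-45]),RT)
```

```text
[ 2.000e-02 -6.700e-01 -2.603e+01] [-1.27  1.97 -0.97]
row [-0.0002, -0.0, 0.0316, 0.0002, -0.0003, 0.0] clock 10.25
```

{"name": "play_rows", "arguments": {"commands": [{"x": 0, "y": 0, "z": 0.004, "wx": 0, "wy": 0, "wz": 0, "fingers": 5}, {"x": 0, "y": 0, "z": 0.007, "wx": 0, "wy": 0, "wz": 0, "fingers": 5}, {"x": 0, "y": 0, "z": 0.01, "wx": 0, "wy": 0, "wz": 0, "fingers": 5}, {"x": 0, "y": 0, "z": 0.013, "wx": 0, "wy": 0, "wz": 0, "fingers": 5}, {"x": 0, "y": 0, "z": 0.016, "wx": 0, "wy": 0, "wz": 0, "fingers": 5}]}}

```text
clock: 10.88
ee_pos: [500.6, 127.2, 111.8]
tcp_rot: [[-0.381, 0.756, 0.531], [0.924, 0.312, 0.219], [0.0, 0.575, -0.818]]
contact_force: [-6.5, -0.8, 7.1]
finger_gap: 13.3
gripper_force: 60.4
```

Run:
```python
from h import *
a,f,_=tipd();print(a.round(2),f.round(2)); rel(eeT([0,-.8,-53.5]),RT)
```

```text
[  0.65  -0.81 -35.1 ] [-1.09  1.72  9.4 ]
row [0.0, -0.001, 0.0307, 0.0008, -0.0001, -0.0] clock 10.875
```

Now pushing the blank with about 9 N. I'll continue steadily.

{"name": "play_rows", "arguments": {"commands": [{"x": 0, "y": -0.0005, "z": 0.004, "wx": 0, "wy": 0, "wz": 0, "fingers": 5}, {"x": 0, "y": -0.0005, "z": 0.008, "wx": 0, "wy": 0, "wz": 0, "fingers": 5}, {"x": 0, "y": -0.0005, "z": 0.012, "wx": 0, "wy": 0, "wz": 0, "fingers": 5}, {"x": 0, "y": -0.0005, "z": 0.016, "wx": 0, "wy": 0, "wz": 0, "fingers": 5}, {"x": 0, "y": -0.0005, "z": 0.02, "wx": 0, "wy": 0, "wz": 0, "fingers": 5}, {"x": 0, "y": -0.0005, "z": 0.024, "wx": 0, "wy": 0, "wz": 0, "fingers": 5}]}}

```text
clock: 11.62
ee_pos: [508.4, 130.2, 100.0]
tcp_rot: [[-0.381, 0.756, 0.532], [0.925, 0.312, 0.219], [-0.0, 0.575, -0.818]]
contact_force: [-5.7, -1.7, 7.5]
finger_gap: 13.1
gripper_force: 60.3
```

Run:
```python
from h import *
a,f,s=tipd();print(a.round(2),f.round(2),s["wrist_torque"]); rel(eeT([0,-.8,-54]),RT)
```

```text
[  0.71  -1.01 -49.52] [-0.55  0.55  9.52] [-0.08694572  0.70347752  0.17075063]
row [0.0003, -0.001, 0.0075, 0.0011, 0.0001, 0.0] clock 11.625
```

{"name": "play_rows", "arguments": {"commands": [{"x": 0, "y": -0.0005, "z": 0.003, "wx": 0.0005, "wy": 0, "wz": 0, "fingers": 5}, {"x": 0, "y": -0.0005, "z": 0.006, "wx": 0.0005, "wy": 0, "wz": 0, "fingers": 5}, {"x": 0, "y": -0.0005, "z": 0.0075, "wx": 0.0005, "wy": 0, "wz": 0, "fingers": 5}, {"x": 0, "y": -0.0005, "z": 0.0075, "wx": 0.0005, "wy": 0, "wz": 0, "fingers": 5}]}}

```text
clock: 12.12
ee_pos: [510.0, 131.0, 95.2]
tcp_rot: [[-0.381, 0.758, 0.53], [0.925, 0.312, 0.218], [0.0, 0.573, -0.82]]
contact_force: [0.3, 0.1, -1.3]
finger_gap: 13.2
gripper_force: 59.3
```

Run:
```python
from h import *
a,f,s=tipd();print(a.round(2),f.round(2)); rel(eeT([0,-.8,-56]),RT)
c=env.read_camera("scene"); cv2.imwrite("pics/s5.png",c["img"][:,:,::-1])
a=cv2.imread("pics/scene0.png").astype(int); b=cv2.imread("pics/s5.png").astype(int)
def brass(i):
    r=i[255:325,340:395]; m=(r[:,:,2]>110)&(r[:,:,0]<.55*r[:,:,2])&(r[:,:,1]>.5*r[:,:,2])&(r[:,:,2]>r[:,:,1]*1.1); y,x=np.nonzero(m); return m.sum(),x.mean()+340,y.mean()+255
print(brass(a),brass(b))
```

```text
[ -0.67  -0.9  -54.54] [-0.51 -0.01 -1.24]
row [0.0002, 0.0011, 0.0024, -0.0004, -0.0, -0.0001] clock 12.125
(np.int64(765), np.float64(380.4013071895425), np.float64(293.77777777777777)) (np.int64(844), np.float64(379.1398104265403), np.float64(293.0924170616114))
```

Run:
```python
from h import *
D_=M
a=cv2.imread("pics/scene0.png").astype(int)
c=env.read_camera("scene"); b=c["img"][:,:,::-1].astype(int)
m=(np.abs(a-b).sum(2)>60).astype(np.uint8)[240:330,335:410]
N,l,st,ce=cv2.connectedComponentsWithStats(m)
for i in range(1,N):
    if st[i,4]>8:
        r=b[240:330,335:410][l==i].mean(0).round(); uv=ce[i]+[335,240]; p=back(cam("scene"),uv,13); print(st[i],uv.round(1),"BGR",r,"world",p.round(0),"along,across",(p-M)@h,(p-M)@n)
a,f,s=tipd();print(a.round(2),f.round(2)); rel(eeT([0,-.9,14]),RT)
```

```text
[13  0  3  4  9] [348.7 241.3] BGR [ 60. 164. 211.] world [449.  64.  13.] along,across -76.40190483962486 -40.61720217258414
[34  0  8  2 10] [372.7 240.2] BGR [132. 182. 206.] world [423. 106.  13.] along,across -84.65185282691277 8.371761204527266
[63  0  3  9 20] [398.6 244. ] BGR [ 56. 105. 155.] world [407. 157.  13.] along,across -80.18632954252807 61.64137076356765
[ 19  41  18  12 140] [364.1 286.9] BGR [ 98. 144. 168.] world [537. 139.  13.] along,across 33.02332221303478 -4.9166586898673685
[ -0.71  -0.88 -54.5 ] [-0.23 -0.42 -0.17]
row [-0.0, 0.001, -0.1142, -0.0004, -0.0001, -0.0001] clock 12.225
```

The force fell to zero and a brass patch appeared in the tray at scene (364,287). The blank has dropped. I'll withdraw along the bore.

{"name": "play_rows", "arguments": {"commands": [{"x": 0, "y": 0.0005, "z": -0.02, "wx": 0, "wy": 0, "wz": 0, "fingers": 5}, {"x": 0, "y": 0.0005, "z": -0.045, "wx": 0, "wy": 0, "wz": 0, "fingers": 5}, {"x": 0, "y": 0.0005, "z": -0.07, "wx": 0, "wy": 0, "wz": 0, "fingers": 5}, {"x": 0, "y": 0.0005, "z": -0.095, "wx": 0, "wy": 0, "wz": 0, "fingers": 5}, {"x": 0, "y": 0.0005, "z": -0.12, "wx": 0, "wy": 0, "wz": 0, "fingers": 5}, {"x": 0, "y": 0.0005, "z": -0.16, "wx": 0, "wy": 0, "wz": 0, "fingers": 5}, {"x": 0, "y": 0.0005, "z": -0.19, "wx": 0, "wy": 0, "wz": 0, "fingers": 5}, {"x": 0, "y": 0.0005, "z": -0.19, "wx": 0, "wy": 0, "wz": 0, "fingers": 5}]}}

```text
clock: 13.22
ee_pos: [450.5, 106.0, 190.4]
tcp_rot: [[-0.381, 0.756, 0.532], [0.925, 0.312, 0.218], [-0.001, 0.575, -0.818]]
contact_force: [0.3, 0.2, -1.1]
finger_gap: 13.6
gripper_force: 59.1
```

```bash
cat >> h.py <<'E'
R0=np.array([[.478,.8783,0],[.8783,-.478,0],[0,0,-1.]]); HOME=np.array([512.3,-139.5,52.5])
E
python3 - <<'E'
from h import *
a=cv2.imread("pics/scene0.png").astype(int)
c=env.read_camera("scene"); b=c["img"][:,:,::-1].astype(int); cv2.imwrite("pics/s6.png",b)
m=(np.abs(a-b).sum(2)>60).astype(np.uint8)[225:330,335:410]
N,l,st,ce=cv2.connectedComponentsWithStats(m)
for i in range(1,N):
    if st[i,4]>8:
        r=b[225:330,335:410][l==i].mean(0).round(); uv=ce[i]+[335,225]; p=back(cam("scene"),uv,13); print(st[i],uv.round(1),"BGR",r,"along,across",(p-M)@h,(p-M)@n)
print("exit px",proj(cam("scene"),M+D@[0,0,-55.]),proj(cam("scene"),M+D@[23,0,-55.]))
y=b[278:298,350:382]; 
for r in y[::2]: print(" ".join("%3d"%(q[2]-q[0]) for q in r[::2]))
x,f,s=tipd();print(x.round(2),f.round(2),s["finger_gap"]); rel(HOME+[0,0,110],R0)
E
```

```text
[13 10  3  9 19] [349.1 239.1] BGR [ 57. 163. 209.] along,across -82.50255122104558 -40.04303671804273
[63 14  3 10 21] [398.6 243.8] BGR [ 56. 105. 154.] along,across -80.81170547757931 61.5780567022632
[ 19  56  18  12 140] [364.1 286.9] BGR [ 98. 144. 168.] along,across 33.05662848014634 -4.915392517069218
exit px [[368.89149619 272.20979743]] [[369.21619908 276.30480252]]
-12 -11 -14   6   6   7   6   6   5   4   7   7   5   6   9   7
-14 -13 -10   5   5   6   6  25  13  17  12   6   7   8   7   2
-16 -14 -10   5   6   5   9 109 121 104  83  10   6   7   7   2
-15 -18 -16   5   6   6  12 115 128 128 124  16   8   6   5   0
-14 -20 -14   5   5   5  11 113 128 128 123  21   7   6   6  -1
-15 -21 -12   6   6   6  10 100 107 108  96  10   8   6   7  -4
-14 -20  -3   9   6   6  14  99 100 102  88   8   7   8   5  -5
-15 -22   2  10  11   9  13  43  48  66  46   7   7   6   6  -9
-16 -21   4  10  10  10   9  11  11   8   9   7   6   6   7 -11
-17 -21   8  11   8   9  10   9   9   7   6   4   5   6   6 -11
[ 0.48 -1.15 59.86] [-0.33 -0.23 -1.39] 13.120433935380118
row [-0.4178, -0.0752, 0.0023, 0.2854, -0.1358, 0.4302] clock 13.275[ WARN:0@0.520] global loadsave.cpp:1063 imwrite_ Unsupported depth image for selected encoder is fallbacked to CV_8U.
```

The blank lies in the tray (brass patch about 8×11 px, unmoved). I'll return to above the stand.

{"name": "play_rows", "arguments": {"commands": [{"x": -0.418, "y": -0.075, "z": 0.002, "wx": 0.2854, "wy": -0.1358, "wz": 0.4302, "fingers": 5}, {"x": -0.418, "y": -0.075, "z": 0.002, "wx": 0.2854, "wy": -0.1358, "wz": 0.4302, "fingers": 5}, {"x": -0.418, "y": -0.075, "z": 0.002, "wx": 0.2854, "wy": -0.1358, "wz": 0.4302, "fingers": 5}, {"x": -0.418, "y": -0.075, "z": 0.002, "wx": 0.2854, "wy": -0.1358, "wz": 0.4302, "fingers": 5}, {"x": -0.418, "y": -0.075, "z": 0.002, "wx": 0.2854, "wy": -0.1358, "wz": 0.4302, "fingers": 5}, {"x": -0.418, "y": -0.075, "z": 0.002, "wx": 0.2854, "wy": -0.1358, "wz": 0.4302, "fingers": 5}, {"x": -0.418, "y": -0.075, "z": 0.002, "wx": 0.2854, "wy": -0.1358, "wz": 0.4302, "fingers": 5}, {"x": -0.418, "y": -0.075, "z": 0.002, "wx": 0.2854, "wy": -0.1358, "wz": 0.4302, "fingers": 5}]}}

```text
clock: 14.28
ee_pos: [511.4, -139.1, 161.0]
tcp_rot: [[0.476, 0.88, -0.003], [0.88, -0.476, 0.0], [-0.001, -0.002, -1.0]]
contact_force: [-0.2, 0.5, -1.0]
finger_gap: 13.0
gripper_force: 59.1
```

{"name": "play_rows", "arguments": {"commands": [{"x": 0, "y": 0, "z": 0, "wx": 0, "wy": 0, "wz": 0, "fingers": 5}, {"x": 0, "y": 0, "z": 0, "wx": 0, "wy": 0, "wz": 0, "fingers": 5}, {"x": 0, "y": 0, "z": 0, "wx": 0, "wy": 0, "wz": 0, "fingers": 5}]}}

```text
clock: 14.65
ee_pos: [511.7, -139.3, 162.5]
tcp_rot: [[0.477, 0.879, -0.001], [0.879, -0.477, -0.0], [-0.001, -0.001, -1.0]]
contact_force: [-0.2, -0.2, -0.6]
finger_gap: 12.9
gripper_force: 59.1
```

Run:
```python
from h import *
s=env.state(); print(s["ee_pos"],s["tcp_rot"].round(4).tolist(),s["contact_force"]); rel(HOME+[0,0,70],R0)
W=None
s=env.state();c=env.read_camera("wrist");W=wcam(c,s);im=c["img"].astype(int)
# rod tip seen vs expected; hole location
cv2.imwrite("pics/w6.png",c["img"][:,:,::-1])
tp=s["ee_pos"]+s["tcp_rot"]@TIP; print("tip px",proj(W,tp),"hole px",proj(W,[HOME[0]+.4,HOME[1]+1,75]))
```

```text
[ 511.74041021 -139.31139643  162.52685485] [[0.4773, 0.8788, -0.0009], [0.8788, -0.4773, -0.0002], [-0.0006, -0.0007, -1.0]] [-0.21743174 -0.2116473  -0.57925224]
row [0.0002, 0.001, 0.0667, -0.0003, 0.0003, 0.0004] clock 14.65
tip px [[322.60907121 244.42589994]] hole px [[322.08417112 223.904242  ]]
```

{"name": "play_rows", "arguments": {"commands": [{"x": 0.0002, "y": 0.0008, "z": 0.03, "wx": 0, "wy": 0, "wz": 0, "fingers": 5}, {"x": 0.0002, "y": 0.0008, "z": 0.055, "wx": 0, "wy": 0, "wz": 0, "fingers": 5}, {"x": 0.0002, "y": 0.0008, "z": 0.067, "wx": 0, "wy": 0, "wz": 0, "fingers": 5}, {"x": 0.0002, "y": 0.0008, "z": 0.073, "wx": 0, "wy": 0, "wz": 0, "fingers": 5}, {"x": 0.0002, "y": 0.0008, "z": 0.079, "wx": 0, "wy": 0, "wz": 0, "fingers": 5}, {"x": 0.0002, "y": 0.0008, "z": 0.085, "wx": 0, "wy": 0, "wz": 0, "fingers": 5}]}}

```text
clock: 15.45
ee_pos: [512.8, -139.5, 111.3]
tcp_rot: [[0.477, 0.879, -0.001], [0.879, -0.477, -0.0], [-0.001, -0.001, -1.0]]
contact_force: [0.6, 0.7, -0.0]
finger_gap: 13.0
gripper_force: 59.1
```

{"name": "play_rows", "arguments": {"commands": [{"x": 0, "y": -0.0003, "z": 0.015, "wx": 0, "wy": 0, "wz": 0, "fingers": 5}, {"x": 0, "y": -0.0003, "z": 0.035, "wx": 0, "wy": 0, "wz": 0, "fingers": 5}, {"x": 0, "y": -0.0003, "z": 0.055, "wx": 0, "wy": 0, "wz": 0, "fingers": 5}, {"x": 0, "y": -0.0003, "z": 0.075, "wx": 0, "wy": 0, "wz": 0, "fingers": 5}, {"x": 0, "y": -0.0003, "z": 0.086, "wx": 0, "wy": 0, "wz": 0, "fingers": 5}, {"x": 0, "y": -0.0003, "z": 0.092, "wx": 0, "wy": 0, "wz": 0, "fingers": 5}, {"x": 0, "y": -0.0003, "z": 0.095, "wx": 0, "wy": 0, "wz": 0, "fingers": 5}, {"x": 0, "y": -0.0003, "z": 0.095, "wx": 0, "wy": 0, "wz": 0, "fingers": 5}]}}

```text
clock: 16.45
ee_pos: [512.4, -139.4, 54.3]
tcp_rot: [[0.477, 0.879, -0.001], [0.879, -0.477, -0.0], [-0.001, -0.001, -1.0]]
contact_force: [-0.5, -0.4, -0.5]
finger_gap: 13.2
gripper_force: 59.1
```

{"name": "play_rows", "arguments": {"commands": [{"x": 0, "y": 0, "z": 0.0015, "wx": 0, "wy": 0, "wz": 0, "fingers": 5}, {"x": 0, "y": 0, "z": 0.0028, "wx": 0, "wy": 0, "wz": 0, "fingers": 5}, {"x": 0, "y": 0, "z": 0.0035, "wx": 0, "wy": 0, "wz": 0, "fingers": 5}, {"x": 0, "y": 0, "z": 0.0035, "wx": 0, "wy": 0, "wz": 0, "fingers": 5}]}}

```text
clock: 16.95
ee_pos: [512.4, -139.4, 52.5]
tcp_rot: [[0.477, 0.879, -0.001], [0.879, -0.477, -0.0], [-0.001, -0.001, -1.0]]
contact_force: [-0.9, -0.1, 3.7]
finger_gap: 13.1
gripper_force: 59.6
```

Contact at the collar (3.7 N) at the original height, so the drift is home. I'll release and retreat upwards.

{"name": "play_rows", "arguments": {"commands": [{"x": 0, "y": 0, "z": 0, "wx": 0, "wy": 0, "wz": 0, "fingers": 40}, {"x": 0, "y": 0, "z": 0, "wx": 0, "wy": 0, "wz": 0, "fingers": 50}, {"x": 0, "y": 0, "z": 0, "wx": 0, "wy": 0, "wz": 0, "fingers": 50}, {"x": 0, "y": 0, "z": -0.02, "wx": 0, "wy": 0, "wz": 0, "fingers": 50}, {"x": 0, "y": 0, "z": -0.08, "wx": 0, "wy": 0, "wz": 0, "fingers": 50}, {"x": 0, "y": 0, "z": -0.16, "wx": 0, "wy": 0, "wz": 0, "fingers": 50}, {"x": 0, "y": 0, "z": -0.22, "wx": 0, "wy": 0, "wz": 0, "fingers": 50}, {"x": 0, "y": 0, "z": -0.22, "wx": 0, "wy": 0, "wz": 0, "fingers": 50}]}}

```text
clock: 17.95
ee_pos: [515.1, -140.1, 188.2]
tcp_rot: [[0.477, 0.879, 0.006], [0.879, -0.477, -0.002], [0.001, 0.006, -1.0]]
contact_force: [0.1, -0.2, -0.4]
finger_gap: 50.1
gripper_force: 0.0
```

Run:
```python
from h import *
s=env.state();print(s["ee_pos"],s["contact_force"],s["finger_gap"])
a=cv2.imread("pics/scene0.png").astype(int); c=env.read_camera("scene"); b=c["img"][:,:,::-1].astype(int)
def red(i):
    r=i[165:230,225:275]; m=(r[:,:,2]>110)&(r[:,:,1]<.3*r[:,:,2])&(r[:,:,0]<.3*r[:,:,2]); y,x=np.nonzero(m); return m.sum(),x.mean()+225,y.mean()+165,y.min()+165,y.max()+165
print(red(a),red(b))
m=(np.abs(a-b).sum(2)>90).astype(np.uint8); N,l,st,ce=cv2.connectedComponentsWithStats(m)
print([(st[i].tolist()) for i in range(1,N) if st[i,4]>15])
```

```text
[ 515.1064842  -140.13683249  188.21238659] [ 0.09867567 -0.20136011 -0.44047237] 50.13471430830929
(np.int64(143), np.float64(245.13286713286715), np.float64(194.1958041958042), np.int64(184), np.int64(205)) (np.int64(142), np.float64(244.71830985915494), np.float64(194.1267605633803), np.int64(184), np.int64(205))
[[21, 0, 72, 103, 3552], [189, 0, 27, 14, 215], [229, 0, 20, 11, 45], [379, 0, 20, 11, 71], [431, 0, 22, 90, 1022], [454, 0, 15, 53, 323], [221, 6, 31, 15, 220], [221, 41, 33, 16, 90], [200, 54, 59, 49, 1295], [421, 54, 17, 29, 53], [244, 57, 8, 7, 24], [460, 62, 16, 6, 29], [103, 65, 34, 10, 162], [452, 68, 13, 20, 171], [89, 71, 144, 87, 2632], [282, 74, 10, 4, 19], [270, 77, 11, 7, 22], [317, 76, 37, 12, 158], [63, 89, 18, 23, 184], [257, 89, 22, 17, 140], [0, 94, 139, 119, 5188], [417, 94, 14, 15, 61], [59, 100, 10, 20, 95], [354, 118, 24, 7, 89], [234, 121, 41, 25, 255], [302, 132, 35, 6, 66], [143, 176, 21, 25, 231], [0, 182, 27, 10, 97], [355, 281, 17, 11, 126]]
```

The red handle is back in the same pixels, and the bystanders show no changes apart from arm shadow. Handing in.

```bash
python3 -c "
from rig import env
print(env.job_done())"
```

```text
the job is handed in; nothing more can be done
None
```

I pushed the blank out into the tray, put the drift back upright and fully home in its stand, and handed the job in at about 18 s; no other objects appear to have moved, though one image change by the dish I took as arm shadow.

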